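# Open a tight jar in the bracing block

## Robot

A 6-joint arm with a two-finger parallel gripper is mounted at the origin on the work surface. World frame = base frame: x ahead of the robot, y to its left, z up, the work surface at z = 0. Lengths are in m, angles in rad, forces in N, time in s.
With the tool pointing down it reaches from about 0.375 to 0.9 m from the base axis. Payload 3.1 kg.
Tool frame: the origin (TCP) lies on the centre line of the jaws, within the pads' length; the fingertips stand 22 mm ahead of it and the grasp point (between the pads) lies 3 mm ahead of it (tcp_to_tips is the distance from the TCP to the fingertips, in m); z points along the fingers, y is the line along which they close (so a half turn about z gives the same grasp; the last joint's range is limited). The gripper opens to 85 mm and grips with 20 to 120 N. Pads are 22 mm wide; open, the fingers measure 114 mm over their backs; the gripper's body (76 mm by 85 mm) begins 54 mm behind the grasp point. The pads swing forward as they close: fully open they stand 13 mm farther back than shut.
Start: joints at [-1.365, 0.527, 1.433, -0, 1.181, -0.178], TCP at [0.235, -0.579, 0.253] pointing down, gripper open.
Joint ranges: [-3.08, 3.08], [-0.75, 2.2], [0.22, 2.44], [-1.43, 4.57], [0, 2.65], [-2.85, 2.85]. Speed limits (rad/s): [2.79, 2.79, 3.14, 3.14, 3.14, 3.14].

## Interface

Orientations are given as a unit quaternion [w, x, y, z].
In Python, from bench import * gives the robot as it stands.
- The arm moves only by the tool jog_arm, never from a script. Its argument "targets" is a list that holds one entry, the list of rows, each a list of 6 numbers: the shift along the world's x, y, z in m, then the turn, a rotation vector about the world's x, y, z in rad. In form: [[[dx, dy, dz, ax, ay, az], ...]]. A call has 1 to 8 rows; each row is the pose to reach, as a shift and turn from the pose commanded when the call began; what a row does not reach only later rows make up. A row lasts 1/8 s, in which the tool goes at most 62.5 mm and 10.7 degrees, less where a joint would pass 70% of its speed; a pose out of reach is approached as far as the arm can. A call with a gripper value outside its range is refused whole. "hand" is the closure, from -1 (fully open) to 1 (shut), set as the call begins (left out, the last holds). The fingers move at their own pace and stop on an object; "grip_force" is the grip in N (left out, the last holds). Time passes only in rows, so rows that repeat a pose let the fingers close. It gives the time, the measured TCP pose, the force, the opening and the grip force at its end, in the units of the state.
- get_obs(): the state, without advancing time (a new reading comes with each control period).
- snapshot(name): name is "scene" or "top" or "wrist"; returns (picture, depth): 384x512x3 uint8, blue, green, red; 384x512 float32, m along the optical axis (not along the pixel's ray), 0 where there is no reading.
- get_calibration(name): a dict with "mtx" (3x3 intrinsics, pixels), "eye" and "attitude" of the camera in the world; the wrist camera has in their place "mount" (4x4, takes a point from camera to tool coordinates, whose origin is the TCP and whose axes are the flange's). Camera axes: x right, y down, z forward; pixel columns grow to the right and rows downward; lengths in m; the calibration is good to about 2 mm. A picture is of the moment at which its call begins: read the wrist's pose just before it. get_calibration takes no time and is no camera call.
- hand_in(): hands the job in; it is judged then, once.
The state is a dict: "time": time; "joint_pos": joint angles; "joint_vel": joint speeds; "effort": joint torques, N m; "tool_pos": TCP position; "tool_rot": TCP orientation; "force": force on the tool from outside, world axes, zero at the start; "wrist_torque": the same for the moment, N m; "width": finger opening in m; "gripper_force": force on a finger pad.
Only numpy, scipy, OpenCV 4.12 (cv2) and the standard library are available. Lean on these libraries where they do the work, as an engineer would, in place of code of your own. Each camera call takes 0.05 s, during which the arm holds its last target. There are 200 camera calls.

## Task

Set the square jar down in the square recess of the bracing block so that it cannot turn, then unscrew its tight cap anticlockwise and stop turning when it comes free. Lift the cap straight up clear of the jar and finish while still holding it, level and still, about a finger's breadth above the jar's mouth, with the jar left standing in the block. Do not drop the jar, knock it over or disturb the other things on the counter.

Things in the scene. Friction and masses are not known exactly. Their poses are not given: they have to be found in the camera images.
- jar: White stoneware jar, upright, body 68 mm square and 80 mm high, 0.3 to 0.6 kg; round neck 46 mm across, rim 106 mm above the base. Origin: centre of the underside, z up, x and y square to its sides. The only square jar. It starts closed on the bare counter, where it would spin along with the cap; it can be carried by the cap.
- cap: The jar's bare metal cap, round, 62 mm across, 22 mm high, 80 g. Origin: centre of its lower edge, z up. Closed, that edge is 94 mm above the jar's base (14 mm above its shoulder). Twist-off: three lugs inside hook under three on the neck; a drag ring on the neck makes it tight: about 0.45 N m all the way. Once free it lifts straight off, clear of the rim 12 mm higher.
- cap_mark (a point): End of the short dark line on the cap's top, at its edge: 31 mm from the axis along the cap's x, 22 mm above its origin. Closed, it points along the jar's x. Turned anticlockwise seen from above, the cap is free after 35 degrees; 60 degrees is the middle of the free range; a hard stop comes at about 75. Clockwise it stops within a few degrees.
- brace: Plain wooden block fixed to the counter, 116 mm square, 34 mm high, with a central square recess 73 mm wide and 26 mm deep, mouth chamfered 4 mm (the jar fits at any quarter turn). Origin: centre of the underside; x and y square to its sides. The recess floor, on which the seated jar stands, is 8 mm above the origin.
- mug: Bystander: white mug, 76 mm across, 85 mm high, loose; origin at the centre of its underside.
- round_jar: Bystander: round glass jar with a metal cap, 66 mm across, 100 mm high, loose; origin at the centre of its underside.
- soap: Bystander: white bottle, 60 mm across, 170 mm high, loose; origin at the centre of its underside.
- spray: Bystander: blue bottle, 56 mm across, 190 mm high, loose; origin at the centre of its underside.
- bowl: Bystander: white bowl, 120 mm across, 50 mm high, loose; origin at the centre of its underside.
- spoon: Bystander: steel spoon lying on the counter near the robot; origin at its underside.
- sponge_holder: Bystander: grey box 70 x 45 x 30 mm, near the robot, loose; origin at the centre of its underside.
Not all that is in view belongs to the job. What is shaped like the cap but brown or orange is not meant.

How it is judged:
By the outcome, as a careful person would: the job done as asked, in the order asked, and still so for the second after the job is handed in, while the arm keeps its last pose, push and grip.
It also fails if it takes over 56 s, if anything falls off the work surface, if the arm or the gripper's body presses on something with over 40 N, if the wrist force passes 120 N, or if a joint passes its speed limit or range.

## Working session

There is one attempt and no reset: what is moved stays moved. The work goes in short steps, Python scripts to look and compute and a tool call to move; the robot and the scene stay as the last step left them, time stands still between calls to the robot, and variables do not carry over. Pictures are saved under pics/ and viewed, at most 10 in all, crops included, and the job is handed in when it is done.

Besides the shell and the picture viewer there is one more tool, called after ">>>" as name(argument=value, ...), one argument or row to a line, values as JSON. jog_arm: Moves the arm, as the interface text tells. Its arguments: {"type":"object","properties":{"targets":{"type":"array","items":{"type":"array","items":{"type":"array","items":{"type":"number"}}}},"hand":{"type":"number"},"grip_force":{"type":"number"}},"required":["targets"]}

```bash
mkdir -p pics; cat > h.py <<'E'
from bench import *
import numpy as np, cv2
from scipy.spatial.transform import Rotation as R
def cam(name,o=None):
    c=get_calibration(name)
    K=np.array(c["mtx"])
    if "mount" in c:
        T=np.eye(4); q=o["tool_rot"]; T[:3,:3]=R.from_quat([q[1],q[2],q[3],q[0]]).as_matrix(); T[:3,3]=o["tool_pos"]
        M=T@np.array(c["mount"]); return K,M[:3,3],M[:3,:3]
    a=np.array(c["attitude"])
    A=a if a.shape==(3,3) else R.from_quat([a[1],a[2],a[3],a[0]]).as_matrix()
    return K,np.array(c["eye"]),A
def onplane(px,z,C):
    K,e,A=C; px=np.atleast_2d(px).astype(float)
    d=np.c_[px,np.ones(len(px))]@np.linalg.inv(K).T@A.T
    return e+d*((z-e[2])/d[:,2])[:,None]
def cloud(dep,C):
    K,e,A=C; v,u=np.mgrid[:dep.shape[0],:dep.shape[1]]
    d=np.stack([(u-K[0,2])/K[0,0],(v-K[1,2])/K[1,1],np.ones_like(dep)],-1)*dep[...,None]
    return d@A.T+e
E
python3 - <<'E'
from h import *
for n in("scene","top"):
    p,d=snapshot(n); cv2.imwrite(f"pics/{n}0.png",p); np.save(n+"0.npy",d); print(n,get_calibration(n),(d==0).mean())
o=get_obs();print(o["time"],o["tool_pos"],o["tool_rot"],o["width"],o["force"])
E
```

```text
scene {'mtx': array([[353.66015015,   0.        , 253.94229798],
       [  0.        , 353.66015015, 192.47324873],
       [  0.        ,   0.        ,   1.        ]]), 'eye': array([1.01959978, 0.32172309, 0.77943628]), 'attitude': array([-0.1601533 ,  0.44729304,  0.82890632, -0.29528658])} 0.003926595052083333
top {'mtx': array([[351.21894456,   0.        , 254.44551766],
       [  0.        , 351.21894456, 188.58156962],
       [  0.        ,   0.        ,   1.        ]]), 'eye': array([0.50647194, 0.00787421, 0.84550377]), 'attitude': array([-0.02455609,  0.71041291, -0.70323722,  0.01295816])} 0.0038960774739583335
0.1 [ 0.23448984 -0.57868995  0.2524359 ] [-9.80466805e-04  9.81552715e-01  1.91189187e-01 -2.38688853e-05] 0.08541032824757838 [-0.01517087 -0.5427746   0.33713118]
```

View pics/top0.png

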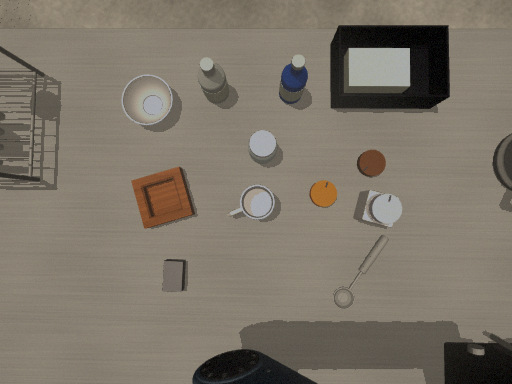

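View pics/scene0.png

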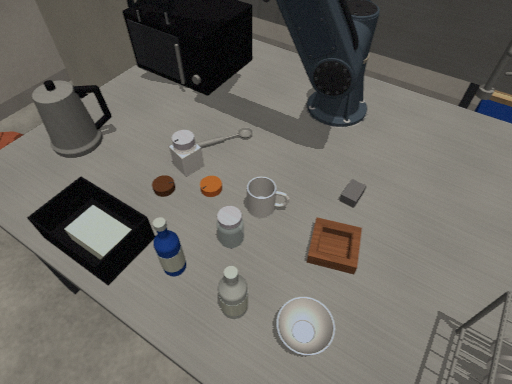

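The top view shows the jar with its cap at about (385,209) and its mark near (389,197). The brace is at (162,198), with the mug and round jar between them. I'll measure these next.

```bash
python3 - <<'E'
from h import *
p=cv2.imread("pics/top0.png"); d=np.load("top0.npy"); C=cam("top"); P=cloud(d,C)
def blob(m,near):
    n,l,s,c=cv2.connectedComponentsWithStats(m.astype(np.uint8)); k=1+np.argmin(np.linalg.norm(c[1:]-near,axis=1)+(s[1:,4]<40)*1e3); return l==k
# cap top
reg=np.zeros(d.shape,bool); reg[180:235,350:415]=1
m=blob(reg&(abs(P[...,2]-.116)<.006),(385,209)); cn=max(cv2.findContours(m.astype(np.uint8),0,1)[0],key=len)
(c,r)=cv2.minEnclosingCircle(cn); print("cap px",c,r,"world",onplane([c],.116,C), P[m].mean(0), np.ptp(P[m],0))
h=m&(p.max(2)<130); print("dark px",h.sum(), P[h].mean(0))
m=blob(reg&(abs(P[...,2]-.080)<.008),(370,205)); print("shoulder",P[m].min(0),P[m].max(0))
rb=reg&(P[...,2]>.01)
# brace
reg=np.zeros(d.shape,bool); reg[155:240,120:205]=1
m=reg&(abs(P[...,2]-.034)<.006); print(m.sum()); 
q=P[m][:,:2]; rc=cv2.minAreaRect((q*1000).astype(np.float32)); print("brace",rc,np.median(P[m][:,2]))
f=reg&(abs(P[...,2]-.008)<.004)&(cv2.cvtColor(p,cv2.COLOR_BGR2HSV)[...,1]>100); print("floor rect",cv2.minAreaRect((P[f][:,:2]*1000).astype(np.float32)))
# obstacles
n,l,s,c=cv2.connectedComponentsWithStats((P[...,2]>.012).astype(np.uint8)*(d>0))
for k in range(1,n):
    if s[k,4]>60:
        q=P[l==k]; print(c[k].round(),q.min(0).round(3),q.max(0).round(3))
big=cv2.resize(p[175:240,345:425],None,fx=7,fy=7,interpolation=cv2.INTER_CUBIC)
cv2.imwrite("pics/jarcrop.png",big)
E
```

```text
cap px (386.0, 208.5) 15.66055965423584 world [[ 0.50667596 -0.25161767  0.116     ]] [ 0.50733065 -0.25169681  0.11715016] [0.05972694 0.06147604 0.01095607]
dark px 45 [ 0.51408482 -0.23539515  0.11516305]
shoulder [ 0.46878252 -0.2775006   0.07203705] [ 0.54651086 -0.21231614  0.08761357]
1558
brace ((527.9737548828125, 237.2074737548828), (116.19993591308594, 117.12672424316406), 17.01863670349121) 0.03485035100618766
floor rect ((516.108154296875, 239.08331298828125), (94.5636215209961, 126.74790954589844), 17.2193660736084)
[394.  63.] [ 0.749 -0.4    0.012] [ 0.91  -0.159  0.095]
[ 21. 114.] [0.564 0.542 0.013] [0.834 0.634 0.149]
[377.  70.] [ 0.783 -0.329  0.012] [ 0.874 -0.189  0.062]
[293.  80.] [ 0.757 -0.089  0.012] [ 0.809 -0.033  0.195]
[213.  81.] [0.757 0.086 0.012] [0.815 0.145 0.174]
[145.  98.] [0.694 0.213 0.012] [0.813 0.332 0.054]
[262. 146.] [ 0.611 -0.026  0.013] [0.672 0.036 0.105]
[504. 161.] [ 0.555 -0.579  0.012] [ 0.684 -0.542  0.056]
[372. 162.] [ 0.584 -0.284  0.013] [ 0.644 -0.222  0.029]
[162. 197.] [0.456 0.165 0.012] [0.6   0.308 0.04 ]
[323. 193.] [ 0.511 -0.169  0.013] [ 0.572 -0.109  0.028]
[252. 203.] [ 0.481 -0.022  0.012] [0.555 0.082 0.089]
[378. 208.] [ 0.467 -0.29   0.012] [ 0.547 -0.212  0.121]
[365. 267.] [ 0.272 -0.292  0.012] [ 0.445 -0.163  0.024]
[173. 275.] [0.312 0.185 0.013] [0.382 0.231 0.035]
[479. 362.] [ 0.11  -0.536  0.012] [ 0.232 -0.418  0.2  ]
[246. 370.] [ 0.239 -0.068  0.223] [0.281 0.111 0.379]
```

View pics/jarcrop.png

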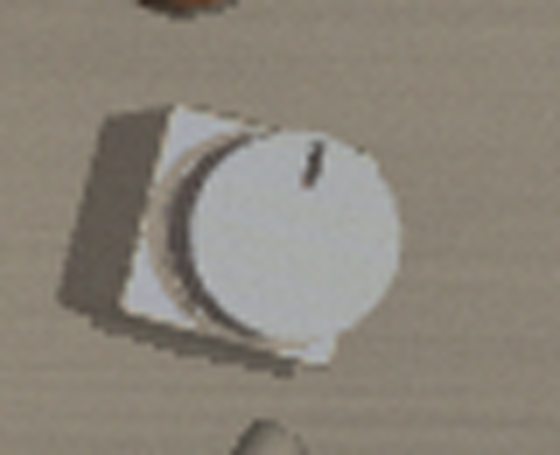

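The crop shows the cap centre near (297,238) and the mark near (318,145). That puts the jar's yaw at about −14°; the brace's is about 17°. I'll move above the jar now.

>>> jog_arm(
  targets=[
    [[0.034,0.041,0,0,0,0],[0.068,0.082,0,0,0,0],[0.102,0.123,0.01,0,0,0],[0.136,0.164,0.02,0,0,0],[0.17,0.205,0.03,0,0,0],[0.204,0.246,0.03,0,0,0],[0.238,0.287,0.03,0,0,0],[0.272,0.327,0.03,0,0,0]],
  ],
  hand=-1,
  grip_force=100,
)

```text
time: 1.1
tool_pos: [0.5074, -0.2506, 0.283]
tool_rot: [-0.0, 0.982, 0.191, -0.0]
force: [-0.3, -0.9, 0.2]
width: 0.0853
gripper_force: 0.0
```

>>> jog_arm(
  targets=[
    [[0,0,0,0,0,0],[0,0,0,0,0,0]],
  ],
)

```text
time: 1.35
tool_pos: [0.5063, -0.2521, 0.2829]
tool_rot: [-0.0, 0.981, 0.192, -0.001]
force: [0.4, 0.3, 0.0]
width: 0.0854
gripper_force: 0.0
```

```bash
python3 - <<'E'
from h import *
import bench; print([n for n in dir(bench) if n[0]!='_'], getattr(bench,'tcp_to_tips',None))
o=get_obs(); p,d=snapshot("wrist"); C=cam("wrist",o); P=cloud(d,C)
print(o["time"],o["tool_pos"],o["tool_rot"],o["force"],o["width"],o["joint_pos"],[k for k in o])
cv2.imwrite("pics/w1.png",p); np.save("w1.npy",d)
m=(abs(P[...,2]-.116)<.008)&(d>0)&(np.hypot(P[...,0]-.507,P[...,1]+.2515)<.045)
cn=max(cv2.findContours(m.astype(np.uint8),0,1)[0],key=len); (c,r)=cv2.minEnclosingCircle(cn)
print(c,r,onplane([c],.116,C),np.median(P[m],0),np.ptp(P[m],0))
s=(abs(P[...,2]-.080)<.008)&(d>0)&(np.hypot(P[...,0]-.507,P[...,1]+.2515)<.06)
if s.sum()>20: print("body",cv2.minAreaRect((P[s][:,:2]*1000).astype(np.float32)),s.sum())
E
```

```text
['IKError', 'get_calibration', 'get_obs', 'hand_in', 'snapshot', 'tcp_to_tips'] 0.022
1.35 [ 0.50632821 -0.25213381  0.28290001] [-1.75460591e-04  9.81469715e-01  1.91616480e-01 -5.41434509e-04] [0.37103041 0.29756719 0.03953426] 0.08535512968226254 [-6.59251709e-01  4.13818354e-01  1.54859831e+00 -6.31527381e-04
  1.18015317e+00  5.26167551e-01] ['time', 'joint_pos', 'joint_vel', 'effort', 'tool_pos', 'tool_rot', 'force', 'wrist_torque', 'gripper_force', 'width']
(255.70106506347656, 172.3075714111328) 29.347875595092773 [[ 0.50818773 -0.25105209  0.116     ]] [ 0.50837654 -0.25076107  0.11656734] [0.06162604 0.06175826 0.01104537]
body ((507.23162841796875, -251.28001403808594), (67.61348724365234, 67.70305633544922), 75.19010925292969) 835
```

View pics/w1.png

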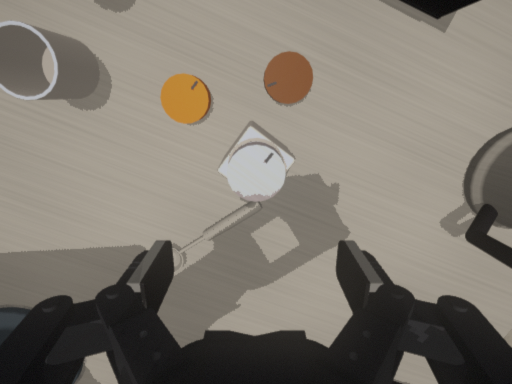

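The wrist view shows the white cap at (256,172) with its mark at (268,157), and both fingers clear on either side. I'll descend over the cap.

>>> jog_arm(
  targets=[
    [[0.0015,0.001,-0.05,0,0,0],[0.0015,0.001,-0.1,0,0,0],[0.0015,0.001,-0.135,0,0,0],[0.0015,0.001,-0.16,0,0,0],[0.0015,0.001,-0.174,0,0,0],[0.0015,0.001,-0.174,0,0,0],[0.0015,0.001,-0.174,0,0,0]],
  ],
)

```text
time: 2.28
tool_pos: [0.5086, -0.2521, 0.1103]
tool_rot: [0.001, 0.982, 0.191, 0.001]
force: [0.4, -1.0, -0.5]
width: 0.0851
gripper_force: 0.0
```

>>> jog_arm(
  targets=[
    [[0,0,0,0,0,0],[0,0,0,0,0,0],[0,0,0,0,0,0],[0,0,0,0,0,0],[0,0,0,0,0,0],[0,0,0,0,0,0],[0,0,0,0,0,0],[0,0,0,0,0,0]],
  ],
  hand=1,
  grip_force=100,
)

```text
time: 3.28
tool_pos: [0.5092, -0.252, 0.1111]
tool_rot: [0.002, 0.982, 0.191, 0.001]
force: [-0.9, 0.2, 5.6]
width: 0.0591
gripper_force: 107.1
```

>>> jog_arm(
  targets=[
    [[0,0,0.005,0,0,0],[0,0,0.02,0,0,0],[0,0,0.05,0,0,0],[0,0,0.09,0,0,0],[0,0,0.13,0,0,0],[0,0,0.15,0,0,0],[0,0,0.15,0,0,0],[0,0,0.15,0,0,0]],
  ],
)

```text
time: 4.28
tool_pos: [0.5072, -0.2505, 0.2584]
tool_rot: [-0.001, 0.982, 0.191, -0.001]
force: [-0.4, -0.1, -4.3]
width: 0.059
gripper_force: 108.7
```

```bash
python3 - <<'E'
from h import *
o=get_obs(); p,d=snapshot("wrist"); cv2.imwrite("pics/w2.png",p)
print(o["tool_pos"],o["force"],o["width"],o["wrist_torque"])
E
```

```text
[ 0.50722636 -0.25054271  0.25836832] [-0.39719815 -0.09196589 -4.33453968] 0.058987495094762095 [ 0.06542073 -0.00427497  0.01168334]
```

View pics/w2.png

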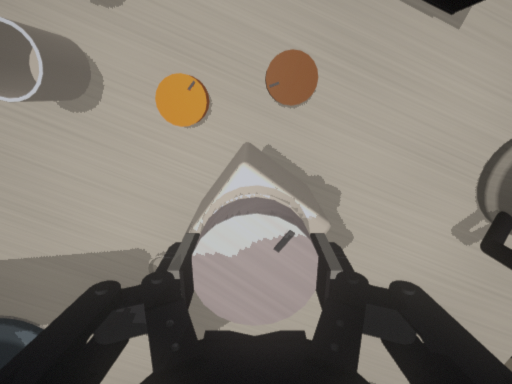

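The jar hangs upright from the cap, with the mark near (284,241) and the grip secure. Next I carry it to the brace, turning it +32°.

>>> jog_arm(
  targets=[
    [[0.002,0.04,0,0,0,0.05],[0.004,0.09,0,0,0,0.12],[0.006,0.14,0,0,0,0.19],[0.008,0.19,0,0,0,0.26],[0.01,0.24,0,0,0,0.33],[0.012,0.29,0,0,0,0.4],[0.014,0.34,0,0,0,0.46],[0.016,0.39,0,0,0,0.52]],
  ],
)

```text
time: 5.32
tool_pos: [0.5233, 0.1403, 0.2578]
tool_rot: [-0.001, 0.899, 0.438, -0.001]
force: [0.9, 0.4, -4.1]
width: 0.0595
gripper_force: 109.1
```

>>> jog_arm(
  targets=[
    [[0.002,0.04,0,0,0,0.02],[0.003,0.08,0,0,0,0.035],[0.004,0.098,-0.03,0,0,0.035],[0.004,0.098,-0.06,0,0,0.035],[0.004,0.098,-0.08,0,0,0.035],[0.004,0.098,-0.08,0,0,0.035],[0.004,0.098,-0.08,0,0,0.035]],
  ],
)

```text
time: 6.2
tool_pos: [0.5284, 0.2367, 0.1793]
tool_rot: [-0.0, 0.892, 0.453, -0.0]
force: [0.1, -0.4, -3.8]
width: 0.0592
gripper_force: 109.2
```

```bash
cat > look.py <<'E'
from h import *
import sys
t=sys.argv[1]
o=get_obs(); p,d=snapshot("wrist"); C=cam("wrist",o); P=cloud(d,C)
print(o["time"],o["tool_pos"],o["force"],o["width"])
s,ds=snapshot("scene"); S=cloud(ds,cam("scene"))
cv2.imwrite(f"pics/{t}.png",np.hstack([cv2.resize(p,(400,300)),cv2.resize(s[170:320,220:420],(400,300))]))
np.savez(t,P=P,S=S,p=p,s=s)
hsv=cv2.cvtColor(p,cv2.COLOR_BGR2HSV)
for n,Q,im in(("w",P,p),("s",S,s)):
    sat=cv2.cvtColor(im,cv2.COLOR_BGR2HSV)[...,1]
    m=(abs(Q[...,2]-.034)<.005)&(sat>90)&(np.hypot(Q[...,0]-.528,Q[...,1]-.237)<.1)
    q=Q[m][:,:2]*1000
    if len(q)>20: print(n,"brace",cv2.minAreaRect(q.astype(np.float32)),len(q))
    h=o["tool_pos"][2]-.110
    m=(abs(Q[...,2]-.080-h)<.006)&(sat<70)&(np.hypot(Q[...,0]-.528,Q[...,1]-.237)<.06)
    q=Q[m][:,:2]*1000
    if len(q)>10: print(n,"shoulder",cv2.minAreaRect(q.astype(np.float32)),len(q))
E
python3 look.py w3
```

```text
6.2 [0.52844083 0.23669481 0.17927246] [ 0.08696532 -0.44882909 -3.76740022] 0.05920880770753637
w brace ((528.0974731445312, 238.51490783691406), (115.59046936035156, 115.97828674316406), 16.983314514160156) 5320
w shoulder ((538.2661743164062, 256.7185363769531), (47.624691009521484, 91.01473999023438), 58.526832580566406) 3125
s brace ((529.0008544921875, 238.570068359375), (119.47440338134766, 115.06673431396484), 16.567068099975586) 895
s shoulder ((544.6195068359375, 243.11363220214844), (38.31267166137695, 69.94983673095703), 25.19078254699707) 264
```

View pics/w3.png

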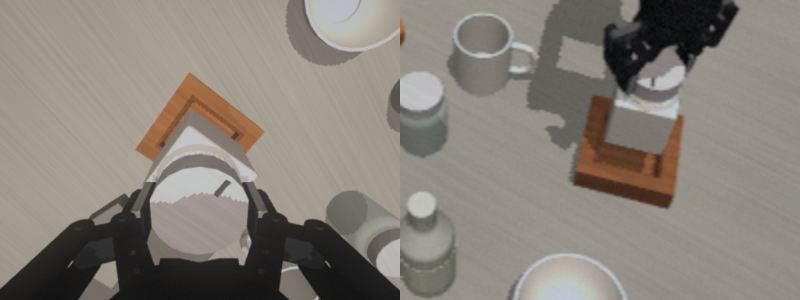

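The left panel shows the jar hanging above the recess, with its sides close to parallel with the block's. The right panel confirms this. I'll measure the jar's yaw and centre from the shoulder corner.

```bash
python3 - <<'E'
import numpy as np,cv2
z=np.load("w3.npz");P=z["P"];p=z["p"]
sat=cv2.cvtColor(p,cv2.COLOR_BGR2HSV)[...,1]
m=(abs(P[...,2]-.149)<.004)&(sat<70)&(np.hypot(P[...,0]-.528,P[...,1]-.237)<.055)
a=np.radians(17); D=P[m][:,:2]-[.528,.2385]; q=D@np.array([[np.cos(a),-np.sin(a)],[np.sin(a),np.cos(a)]])*1000
# q in brace frame; edges of shoulder as profile
print(len(q),q.min(0),q.max(0),np.median(P[m][:,2]))
for ax in(0,1):
    o=1-ax
    for lo in range(-35,36,7):
        s=q[(q[:,o]>=lo)&(q[:,o]<lo+7)]
        if len(s)>8: print(ax,lo,np.percentile(s[:,ax],[2,98]).round(1),len(s))
E
```

```text
2459 [-31.57670087 -33.30608073] [32.51013131 33.59769278] 0.14806067886094515
0 -35 [23.4 32. ] 98
0 -28 [20.8 31.7] 205
0 -21 [23.6 32. ] 157
0 -14 [26.4 32. ] 118
0 -7 [28.  31.9] 100
0 0 [27.9 32.2] 117
0 7 [25.4 31.8] 160
0 14 [21.  31.8] 253
0 21 [-14.7  31.8] 440
0 28 [-22.5  30.7] 811
1 -28 [30.2 33.3] 19
1 -21 [27.2 33.2] 103
1 -14 [28.  33.2] 86
1 -7 [29.5 33.3] 83
1 0 [28.9 33.2] 104
1 7 [25.9 33.3] 153
1 14 [-7.9 33.1] 270
1 21 [-30.8  32.6] 747
1 28 [-30.7  30.9] 886
```

The sides line up within about 1°, and the centre is within about 1.5 mm. I'll lower the jar.

>>> jog_arm(
  targets=[
    [[0.001,0.001,-0.012,0,0,0],[0.001,0.001,-0.024,0,0,0],[0.001,0.001,-0.032,0,0,0],[0.001,0.001,-0.038,0,0,0],[0.001,0.001,-0.043,0,0,0],[0.001,0.001,-0.048,0,0,0],[0.001,0.001,-0.052,0,0,0],[0.001,0.001,-0.055,0,0,0]],
  ],
)

```text
time: 7.3
tool_pos: [0.5292, 0.2378, 0.1242]
tool_rot: [0.0, 0.892, 0.453, 0.0]
force: [0.0, 0.3, -3.8]
width: 0.059
gripper_force: 109.3
```

>>> jog_arm(
  targets=[
    [[0,0,-0.002,0,0,0],[0,0,-0.004,0,0,0],[0,0,-0.005,0,0,0],[0,0,-0.006,0,0,0],[0,0,-0.006,0,0,0]],
  ],
)

```text
time: 7.92
tool_pos: [0.5292, 0.2379, 0.1192]
tool_rot: [0.0, 0.892, 0.453, 0.0]
force: [-2.3, -0.4, 4.7]
width: 0.0591
gripper_force: 110.5
```

The jar is seated, with light floor contact at the expected height. I'll turn the cap anticlockwise.

>>> jog_arm(
  targets=[
    [[0,0,0,0,0,0.06],[0,0,0,0,0,0.12],[0,0,0,0,0,0.18],[0,0,0,0,0,0.24],[0,0,0,0,0,0.3],[0,0,0,0,0,0.36],[0,0,0,0,0,0.42],[0,0,0,0,0,0.48]],
  ],
)

```text
time: 8.93
tool_pos: [0.5293, 0.2382, 0.1192]
tool_rot: [-0.0, 0.759, 0.651, 0.001]
force: [-2.3, 0.6, 4.0]
width: 0.0592
gripper_force: 110.2
```

```bash
python3 look.py w4; python3 -c "
from h import *
o=get_obs();print(o['wrist_torque'],o['force'],o['joint_pos'])"
```

```text
8.925 [0.52925001 0.23823319 0.11919854] [-2.31295377  0.59035982  3.95094689] 0.05923414853249434
w brace ((527.6942138671875, 238.6337890625), (116.42218017578125, 115.8816909790039), 17.000452041625977) 8229
w shoulder ((525.2139892578125, 246.52981567382812), (67.27594757080078, 51.662086486816406), 21.1319522857666) 3034
s brace ((529.353515625, 238.21319580078125), (117.82087707519531, 115.50094604492188), 17.32099151611328) 892
s shoulder ((531.3192749023438, 238.50631713867188), (64.47976684570312, 67.69671630859375), 21.39457893371582) 220
[ 0.30565841  0.3895335  -0.29457789] [-3.66838506  2.2419586   5.62996572] [2.30007858e-01 6.51165056e-01 1.65782638e+00 1.48205721e-03
 8.31469890e-01 3.81601684e-01]
```

View pics/w4.png

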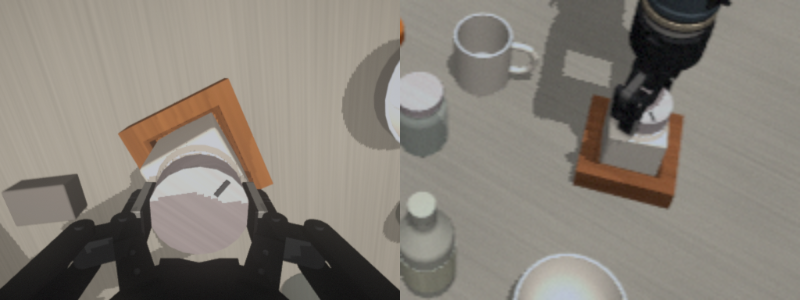

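The jar is braced at about 21° yaw with its slack taken up, and the mark hasn't slipped in the grip. The cap has turned about 23° relative to the jar, so I'll turn another 33° or so.

>>> jog_arm(
  targets=[
    [[0,0,0,0,0,0.08],[0,0,0,0,0,0.16],[0,0,0,0,0,0.24],[0,0,0,0,0,0.32],[0,0,0,0,0,0.4],[0,0,0,0,0,0.48],[0,0,0,0,0,0.56],[0,0,0,0,0,0.58]],
  ],
)

```text
time: 10.02
tool_pos: [0.5287, 0.2383, 0.1192]
tool_rot: [-0.001, 0.541, 0.841, 0.0]
force: [-4.8, 2.1, 7.1]
width: 0.0592
gripper_force: 110.4
```

```bash
python3 look.py w5; python3 -c "
from h import *
o=get_obs();print(o['wrist_torque'],o['tool_rot'])"
```

```text
10.025 [0.52868776 0.23832603 0.11918654] [-4.77457994  2.09800831  7.10725257] 0.0592330041464934
w brace ((525.3117065429688, 247.099365234375), (116.33472442626953, 98.57572937011719), 17.131357192993164) 7761
w shoulder ((521.3594970703125, 254.98667907714844), (68.09839630126953, 34.38792037963867), 22.793418884277344) 3096
s brace ((529.2741088867188, 238.42727661132812), (117.40154266357422, 115.29042053222656), 17.343307495117188) 897
s shoulder ((531.2594604492188, 238.4783935546875), (66.55743408203125, 67.81287384033203), 21.430320739746094) 231
[ 0.3664801   0.5714454  -0.44594498] [-5.78414231e-04  5.41514862e-01  8.40690841e-01  4.78442058e-04]
```

View pics/w5.png

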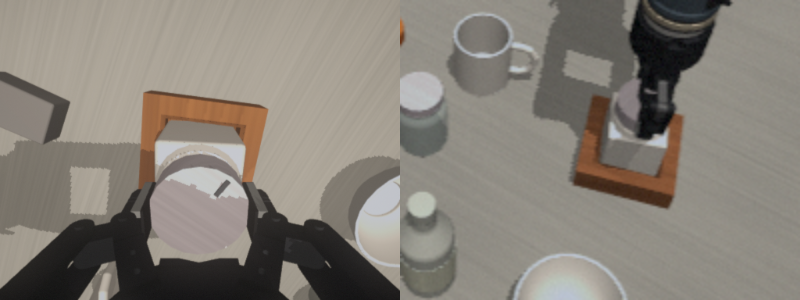

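No slip: the tool has turned 60.5° in all, so the cap is about 56° round relative to the jar and inside the free range. I'll lift it straight up 28 mm.

>>> jog_arm(
  targets=[
    [[0,0,0.002,0,0,0],[0,0,0.005,0,0,0],[0,0,0.008,0,0,0],[0,0,0.011,0,0,0]],
  ],
)

```text
time: 10.62
tool_pos: [0.5297, 0.2375, 0.1297]
tool_rot: [0.001, 0.54, 0.842, 0.0]
force: [-0.3, -0.5, -1.5]
width: 0.0592
gripper_force: 109.6
```

>>> jog_arm(
  targets=[
    [[0,0,0.004,0,0,0],[0,0,0.008,0,0,0],[0,0,0.012,0,0,0],[0,0,0.015,0,0,0],[0,0,0.017,0,0,0],[0,0,0.017,0,0,0],[0,0,0.017,0,0,0],[0,0,0.017,0,0,0]],
  ],
)

```text
time: 11.62
tool_pos: [0.529, 0.2377, 0.1461]
tool_rot: [-0.0, 0.54, 0.841, -0.0]
force: [0.5, -0.2, -1.3]
width: 0.0595
gripper_force: 109.6
```

```bash
python3 look.py w6; python3 -c "
from h import *
o=get_obs();print(o['wrist_torque'],o['tool_rot'],o['joint_vel'])
z=np.load('w6.npz');S=z['S']
m=np.hypot(S[...,0]-.529,S[...,1]-.238)<.06
print(np.histogram(S[...,2][m],np.arange(0,.2,.01)))
s=z['s'];cv2.imwrite('pics/w6b.png',cv2.resize(s[190:280,280:400],(720,540),interpolation=cv2.INTER_CUBIC))"
```

```text
11.625 [0.52904034 0.2377269  0.14613979] [ 0.54257467 -0.1646931  -1.26935214] 0.059528612102933205
w brace ((526.49560546875, 243.35800170898438), (116.25709533691406, 106.15983581542969), 17.046741485595703) 6730
w shoulder ((512.0590209960938, 257.46319580078125), (27.08688735961914, 8.106497764587402), 33.50183868408203) 132
s brace ((528.9306640625, 238.25685119628906), (118.41802215576172, 114.66083526611328), 16.961124420166016) 886
s shoulder ((551.3232421875, 238.33914184570312), (28.876405715942383, 5.430669784545898), 82.7767562866211) 11
[ 4.57147003e-03  4.19513045e-02 -7.15666557e-05] [-8.85986582e-05  5.40376780e-01  8.41423151e-01 -9.92686350e-05] [ 8.05005635e-05 -2.48576521e-03  4.39766153e-04 -1.16941110e-03
  4.48671140e-04  4.28125048e-04]
(array([ 50,  34,  76, 658,  70,  75,  80,  78, 216, 173,  57,  13,   6,
        49, 107, 163,   5,  12,  37]), array([0.  , 0.01, 0.02, 0.03, 0.04, 0.05, 0.06, 0.07, 0.08, 0.09, 0.1 ,
       0.11, 0.12, 0.13, 0.14, 0.15, 0.16, 0.17, 0.18, 0.19]))
```

View pics/w6b.png

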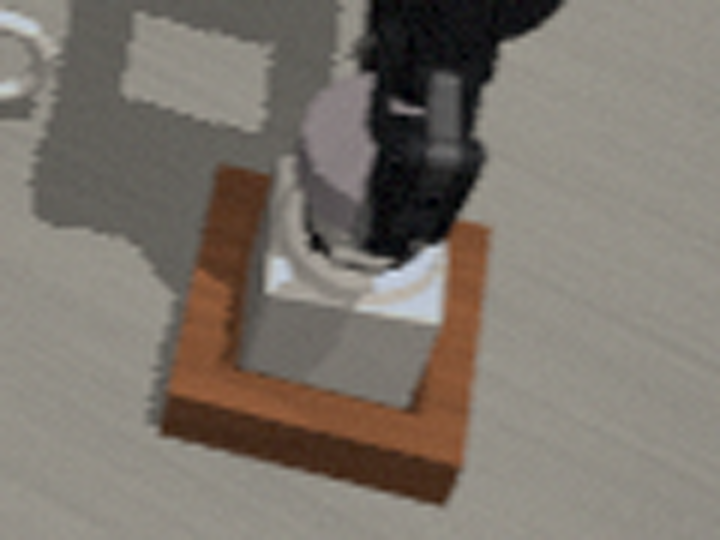

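The jar stands in the recess. The held cap weighs about 1 N on the wrist, is level, and sits about 15 mm above the rim. I'll hand it in.

```bash
python3 -c "
from bench import *
print(hand_in())"
```

```text
the job is handed in; nothing more can be done
None
```

The job is handed in: the jar is standing in the brace with its cap unscrewed, and the arm is holding the cap level and still about 15 mm above the jar's mouth.

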